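# Fit the tube carousel onto the drive's splined spindle

### The arm

A 6-joint arm with a two-finger parallel gripper is mounted at the origin on the work surface; the furniture and walls round the work are solid. World frame = base frame: x ahead of the robot, y to its left, z up, the work surface at z = 0. Lengths are in m, angles in rad, forces in N, time in s.
With the tool pointing down it reaches from about 0.325 to 0.9 m from the base axis. Payload 6.1 kg.
Tool frame: the origin (TCP) lies midway between the tips of the shut fingers; the grasp point (between the pads) lies 19 mm behind it; z points along the fingers, y is the line along which they close (so a half turn about z gives the same grasp; the last joint's range is limited). The gripper opens to 87 mm and grips with 3 to 60 N. Pads are 19 mm wide; open, the fingers measure 117 mm over their backs; the gripper's body (75 mm by 190 mm) begins 51 mm behind the grasp point.
Start: joints at [-1.351, 0.22, 1.526, -0, 1.395, -0.126], TCP at [0.212, -0.588, 0.223] pointing down, gripper open.
Joint ranges: [-2.98, 2.98], [-0.91, 2.08], [0.09, 2.57], [-1.24, 4.39], [0.2, 2.65], [-2.68, 2.68]. Speed limits (rad/s): [2.57, 2.57, 3.01, 3.14, 3.14, 3.14].

### API

Orientations are given as a 3x3 rotation matrix whose columns are the frame's x, y, z axes.
In Python, from bench import bot gives the robot as it stands.
- The arm moves only by the tool move_arm, never from a script. Its argument "commands" is a list of rows, each an object with "dp": the shift along the tool's x, y, z in mm, a list of three; "turn": the turn, a rotation vector about the tool's x, y, z in rad, a list of three; "hand": the opening, from 0 (shut) to 1 (fully open). A call has 1 to 12 rows; each row is the pose to reach, as a shift and turn from the pose commanded when the call began, along the tool's axes at that moment; what a row does not reach only later rows make up. A row lasts 1/12 s, in which the tool goes at most 41.7 mm and 7.16 degrees, less where a joint would pass 70% of its speed; a pose out of reach is approached as far as the arm can. A call with a gripper value outside its range is refused whole. The fingers move at their own pace and stop on an object; "grip_force" is the grip in N (left out, the last holds). Time passes only in rows, so rows that repeat a pose let the fingers close. It gives the time, the measured TCP pose, the force, the opening and the grip force at its end, in the units of the state.
- bot.observe(): the state, without advancing time (a new reading comes with each control period).
- bot.snapshot(name): name is "scene" or "top"; returns a dict with "img" (420x560x3 uint8, red, green, blue), "mtx" (3x3 intrinsics, pixels), "R" (3x3) and "t" (3): a world point X has camera coordinates R X + t. Camera axes: x right, y down, z forward; pixel columns grow to the right and rows downward; lengths in m; the calibration is good to about 2 mm. A picture is of the moment at which its call begins. There is no depth.
- bot.hand_in(): hands the job in; it is judged then, once.
Trained networks look in a picture, given as the dict that the camera call returned (one of the last four; its "shot" number tells which), for a name from the list of things; names that differ only in an ending like _2 or _b are one class to them, and where a whole thing is asked for, a point or a joint stands for the part that bears it (a point fixed in the world has none). Each returns a list of dicts, best first, with "confidence" (0 to 1); they miss things now and then, are a little off and sometimes report something else, mostly with a low value. They report only what shows in the picture. A call takes as long as a camera call.
- bot.silhouettes(picture, thing): "mask" (420x560 bool, what is visible of it) and "extent" ([centre column, centre row, width, height] in pixels, round what is visible of it).
The state is a dict: "t": time; "joints": joint angles; "dq": joint speeds; "joint_efforts": joint torques, N m; "ee_pos": TCP position; "tool_rot": TCP orientation; "contact_force": force on the tool from outside, world axes, zero at the start; "torque": the same for the moment, N m; "gripper_width": finger opening in m; "finger_force": force on a finger pad.
Only numpy, scipy, OpenCV 4.12 (cv2) and the standard library are available. Lean on these libraries where they do the work, as an engineer would, in place of code of your own. Each camera call takes 0.05 s, during which the arm holds its last target. There are 200 camera calls.

### The job

Lift the blue tube carousel off its parking post and set it on the splined spindle of the white drive unit: rest it lightly on the teeth, rock it to and fro about the vertical until the splines mesh, and ease it down until it sits flush on the drive's shoulder, never forcing it (a light hand: 40 N is too much). Then, still holding it, turn it together with the stiff spindle until its red mark stands at the drive's red pointer, let go and draw back. Leave the other things on the bench where they are.

Things in the scene. Friction and masses are not known exactly. Their poses are not given: they have to be found in the camera images.
- carousel: Loose tube carousel, 0.22 kg +-20 %; origin at the centre of its underside, z up its axis. Blue disc 100 mm across, z 12 to 18 mm, six white-rimmed pockets; aluminium sleeve 48 mm outside, z 0 to 26 mm, open below, with six ribs inside, 5 mm wide (tips at radius 12.5, wall at 19 mm). Red mark towards -x. Parked, its underside is 10 mm above the bench.
- grip (a point): Where to take the carousel: in the black grip bar on its top, 53 mm above its underside. The bar is 36 mm long (x), 12 mm wide (y: close the fingers along y), z 31 to 62 mm, standing on a black cap 48 mm across. Frame parallel to the carousel's.
- mark (a point): Red mark at the rim of the carousel's disc, 47 mm from its axis towards -x of the carousel, 19 mm above its underside; frame parallel to the carousel's.
- drive: Fixed white drive unit, 130 x 118 mm, top 40 mm above the bench; origin on the bench under its centre, z up. The spindle stands upright on its centre axis. Its red pointer, a 6 mm post up to z = 62 mm, stands 60 mm from the axis towards -x of the drive.
- shoulder (a point): Centre of the spindle's foot: level of the three rubber pads on the 48 mm shoulder, 46 mm above the bench. Above: six teeth 5.5 mm wide (tapering to 3.5 at the top), tips at radius 17.5, 12 mm tall; then a smooth pilot 22.6 mm across to 20 mm and a coned nose to 25 mm. Carousel underside 12 mm above this point: ribs on teeth, not meshed; at this point: fully home. Fixed to the drive; does not show the teeth's angle.
- pointer (a point): Point 47 mm from the drive's axis towards its pointer, 61 mm above the bench; the seated carousel's mark is right above it (4 mm) when at the pointer. The spindle turns with a stiff 0.12 N m and stays put. Its angle is not measured; splines mesh within +-0.1 rad, every 60 degrees, at the start never with the mark at the pointer (16 to 44 degrees off). Pressing hard drags it round.
- stand: Fixed parking stand: dark disc foot 72 mm across, 10 mm high, with a smooth post 21 mm across up to 31 mm above the bench. Origin on the bench under its centre. Stand and drive share a lane behind a screen: monitor (x 0.25 to 0.35, y -0.28 to 0.22, top at 0.37 m), wall trunking and window frame from x = 0.63 on; swing the arm in drawn in and high (0.45 m).
- vial_a: Bystander: amber glass vial with a black cap, 28 mm across, 49 mm tall, origin under its centre.
- beaker: Bystander: clear 56 mm beaker, 68 mm tall, origin under its centre.
- cuvette_case: Bystander: small clear cuvette case 50 x 66 x 26 mm, origin under its centre.

How it is judged:
On the way, in this order (a step that is already met when the one before it is completed fails the run):
1. the carousel is lifted clear of its parking post (z of carousel in the frame of stand above 0.045 m), for 0.1 s.
2. the carousel is meshed and home on the drive's shoulder (z of carousel in the frame of drive below 0.049 m and horizontal distance between carousel and drive below 0.004 m and angle between carousel's own z axis and vertical below 0.08 rad), for 0.2 s.
At the end, for the whole second after the job is handed in: The carousel sits meshed on the spindle, its underside within 2.5 mm of the shoulder, upright within 0.06 rad, centred within 4 mm, its red mark within 6 mm of the point at the pointer (about 7 degrees), released and at rest (z of carousel in the frame of drive below 0.0485 m and horizontal distance between carousel and drive below 0.004 m and angle between carousel's own z axis and vertical below 0.06 rad and horizontal distance between mark and pointer below 0.006 m and linear speed of carousel below 0.02 m/s); the robot touches nothing.
It fails at once if the carousel is pressed, jammed or dropped onto the drive with more than 40 N (contact force between carousel and drive above 40 N).
It fails at once if a bystander (vial, beaker or cuvette case) is moved more than 25 mm (distance of any of vial_a, beaker, cuvette_case from where it was at the start of the episode above 0.025 m).
It also fails if it takes over 54 s, if anything falls off the work surface, if the arm or the gripper's body presses on something with over 40 N, if the wrist force passes 120 N, or if a joint passes its speed limit or range.

## Working session

There is one attempt and no reset: what is moved stays moved. The work goes in short steps, Python scripts to look and compute and a tool call to move; the robot and the scene stay as the last step left them, time stands still between calls to the robot, and variables do not carry over. Pictures are saved under pics/ and viewed, at most 10 in all, crops included, and the job is handed in when it is done.

Besides the shell and the picture viewer there is one more tool, called after "Request:" as name(argument=value, ...), one argument or row to a line, values as JSON. move_arm: Moves the arm, as the interface text tells. Its arguments: {"type":"object","properties":{"commands":{"type":"array","items":{"type":"object","properties":{"dp":{"type":"array","items":{"type":"number"}},"turn":{"type":"array","items":{"type":"number"}},"hand":{"type":"number"}}}},"grip_force":{"type":"number"}},"required":["commands"]}

```bash
mkdir -p pics; cat > h.py <<'E'
import numpy as np, cv2
from bench import bot
def ray(p,uv):
    d=p["R"].T@np.linalg.inv(p["mtx"])@np.array([uv[0],uv[1],1.]); c=-p["R"].T@p["t"]; return c,d/np.linalg.norm(d)
def atz(p,uv,z):
    c,d=ray(p,uv); return c+d*(z-c[2])/d[2]
def proj(p,X):
    q=p["mtx"]@(p["R"]@np.asarray(X)+p["t"]); return q[:2]/q[2]
E
python3 - <<'E'
from h import *
np.set_printoptions(precision=4,suppress=True)
for n in("scene","top"):
    p=bot.snapshot(n); cv2.imwrite(f"pics/{n}1.png",p["img"][:,:,::-1])
    print(n,"cam",-p["R"].T@p["t"],p["R"].tolist())
    for th,z in(("carousel",.028),("mark",.029),("grip",.05),("drive",.04),("pointer",.06),("stand",.005),("vial_a",.03),("beaker",.03),("cuvette_case",.02)):
        try:
            for s in bot.silhouettes(p,th)[:2]:
                e=s["extent"]; print(th,round(s["confidence"],2),np.round(e,1),atz(p,e[:2],z))
        except Exception as ex: print(th,ex)
s=bot.observe();print(s["tool_rot"],s["ee_pos"])
E
```

```text
scene cam [0.4373 0.9559 0.4331] [[-0.9998950169653029, 0.008115933269871766, 0.012003610919868034], [-0.0071843290263794235, 0.44173318839888875, -0.8971177044755013], [-0.012583340748676728, -0.8971097602267579, -0.4416285063732773]]
carousel 0.82 [254.6 265.   58.4  43.8] [0.4595 0.3627 0.028 ]
mark 0.78 [254.4 267.7  55.5  48.6] [0.4595 0.3725 0.029 ]
grip 0.61 [254.2 267.   55.6  48.2] [0.4588 0.4008 0.05  ]
drive 0.65 [250.  210.1  66.8  40.6] [0.4759 0.166  0.04  ]
pointer 0.56 [249.1 211.7  69.1  38.4] [0.4755 0.2137 0.06  ]
stand 0.58 [252.2 290.9  33.7   4.8] [0.4624 0.4071 0.005 ]
stand 0.5 [234.7 187.4  30.4  23.4] [ 0.5271 -0.043   0.005 ]
vial_a 0.62 [253.6 267.   57.4  43.6] [0.461  0.3718 0.03  ]
cuvette_case 0.67 [234.2 186.7  26.5  15.8] [ 0.5256 -0.0126  0.02  ]
top cam [0.2028 0.2144 1.1349] [[-0.06200984463905001, -0.9980665057267532, -0.0042460939968456705], [-0.973889794707394, 0.06143752777224418, -0.21854998958138716], [0.21838829394596815, -0.009417023288911492, -0.9758165159187178]]
carousel 0.65 [206.3 209.5  46.4  41.4] [0.4581 0.3724 0.028 ]
mark 0.55 [202.7 208.9  45.3  44.9] [0.4597 0.38   0.029 ]
drive 0.71 [316.4 193.8  70.4  75.1] [0.4753 0.13   0.04  ]
drive 0.7 [208.  209.6  45.2  42.5] [0.4549 0.367  0.04  ]
pointer 0.87 [317.3 193.3  77.8  70. ] [0.4713 0.1296 0.06  ]
vial_a 0.53 [280.1 251.6  12.1  14.6] [0.3552 0.2167 0.03  ]
beaker 0.72 [234.1 262.   25.9  23.3] [0.339  0.3161 0.03  ]
cuvette_case 0.72 [374.8 174.4  27.5  27.2] [ 0.5166 -0.0052  0.02  ]
[[ 0.9408  0.339   0.    ]
 [ 0.339  -0.9408 -0.    ]
 [ 0.      0.     -1.    ]] [ 0.2118 -0.588   0.2225]
```

```bash
python3 - <<'E'
import cv2,numpy as np
a=cv2.imread("pics/scene1.png")[160:320,170:340];b=cv2.imread("pics/top1.png")[145:285,170:400]
cv2.imwrite("pics/c1.png",cv2.resize(a,None,fx=3.7,fy=3.7,interpolation=2))
cv2.imwrite("pics/c2.png",cv2.resize(b,None,fx=3.4,fy=3.4,interpolation=2))
E
```

```text
(no output)
```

View pics/c1.png

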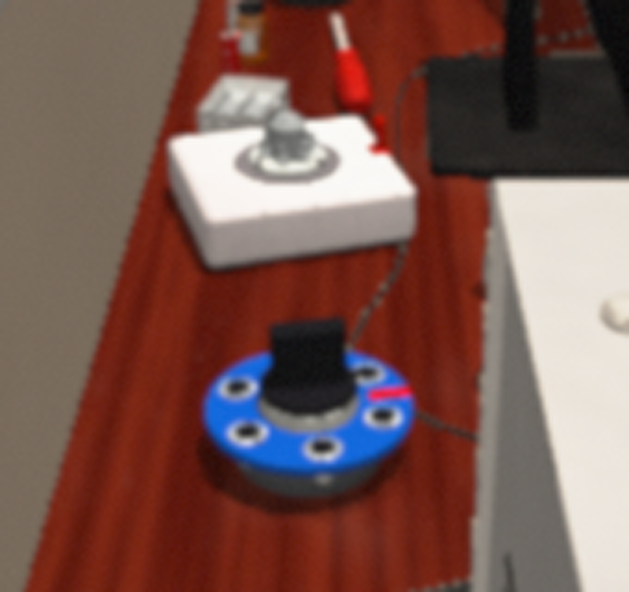

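View pics/c2.png

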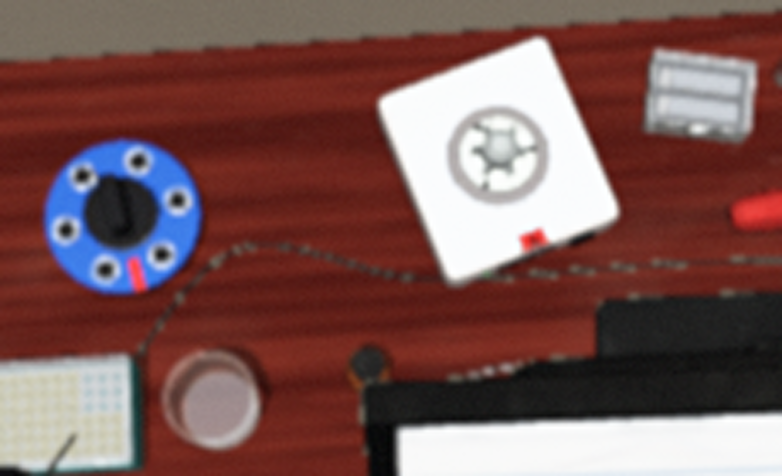

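The scene crop shows the carousel upright with its bar roughly along x and the mark towards the robot, and the drive with its pointer on the robot side. The top crop has the disc centre near full-image (206,208), the spindle near (316,189) and the red pointer near (327,215). Next I'll measure these precisely.

```bash
cat >> h.py <<'E'
def red(p,win):
    m=np.zeros((420,560),np.uint8);h=cv2.cvtColor(p["img"],cv2.COLOR_RGB2HSV)
    k=((h[...,0]<6)|(h[...,0]>168))&(h[...,1]>170)&(h[...,2]>150)
    x0,y0,x1,y1=win; m[y0:y1,x0:x1]=k[y0:y1,x0:x1]; return m
E
python3 - <<'E'
from h import *
np.set_printoptions(precision=4,suppress=True)
for n,cw,dw in(("top",(175,180,235,240),(300,195,350,230)),("scene",(220,240,290,300),(265,185,285,205))):
    p=bot.snapshot(n);h=cv2.cvtColor(p["img"],cv2.COLOR_RGB2HSV)
    b=((h[...,0]>95)&(h[...,0]<125)&(h[...,1]>150)&(h[...,2]>100)).astype(np.uint8)
    m=np.zeros_like(b);m[cw[1]:cw[3],cw[0]:cw[2]]=1
    c=max(cv2.findContours(b*m,0,1)[0],key=cv2.contourArea)
    P=np.array([atz(p,q[0],.028 if n=="top" else .028)[:2] for q in cv2.convexHull(c)])
    (cx,cy),r=cv2.minEnclosingCircle(P.astype(np.float32)); print(n,"car",cx,cy,r)
    M=red(p,cw);v,u=np.nonzero(M)
    if len(u): x=atz(p,(u.mean(),v.mean()),.029);print(" mark",len(u),x,np.arctan2(cy-x[1],cx-x[0]))
    M=red(p,dw);v,u=np.nonzero(M)
    if len(u): print(" pointer px",len(u),u.mean(),v.mean(),u.min(),u.max(),v.min(),v.max(),atz(p,(u.mean(),v.mean()),.05))
    if n=="top":
        w=((p["img"].min(2)>185)).astype(np.uint8);w[:150]=0;w[232:]=0;w[:,:278]=0;w[:,356:]=0
        c=max(cv2.findContours(w,0,1)[0],key=cv2.contourArea)
        P=np.array([atz(p,q[0],.04)[:2] for q in c])
        rc=cv2.minAreaRect((P*1000).astype(np.float32));print(" drive",rc)
        c0=np.array(rc[0])/1000
        g=cv2.cvtColor(p["img"],cv2.COLOR_RGB2GRAY).astype(np.float32)
        # refine on shoulder ring: dark annulus r 19..24 at z=.046
        best=None
        th=np.arange(0,2*np.pi,.05)
        def samp(c,r,z):
            q=np.array([proj(p,(c[0]+r*np.cos(t),c[1]+r*np.sin(t),z)) for t in th],np.float32)
            return cv2.remap(g,q[:,0][None],q[:,1][None],1)[0]
        for dx in np.arange(-.008,.0081,.001):
            for dy in np.arange(-.008,.0081,.001):
                c=c0+[dx,dy]; s=samp(c,.027,.045).mean()+samp(c,.029,.045).mean()-samp(c,.022,.046).mean()-samp(c,.0225,.046).mean()
                if best is None or s>best[0]: best=(s,c)
        print(" ring",best)
        for r,z in((.014,.058),(.016,.057),(.0165,.055)):
            s=samp(best[1],r,z); F=[np.mean(s*np.exp(-1j*k*th)) for k in(1,2,3,4,5,6,7)]
            print(" teeth",r,np.abs(F),"phase6 bright deg",np.degrees(-np.angle(F[5]))/6 )
E
python3 - <<'E'
import cv2
b=cv2.imread("pics/top1.png")[175:225,290:345]
cv2.imwrite("pics/c3.png",cv2.resize(b,None,fx=11,fy=11,interpolation=2))
E
```

```text
top car 0.4609411656856537 0.37365323305130005 0.05008610337972641
 mark 16 [0.4201 0.3653 0.029 ] 0.20210890800833556
 pointer px 13 326.15384615384613 214.92307692307693 324 329 214 216 [0.425  0.1135 0.05  ]
 drive ((481.9010314941406, 130.7655792236328), (129.38006591796875, 117.28144073486328), 17.91084861755371)
 ring (np.float32(50.85434), array([0.4749, 0.1238]))
 teeth 0.014 [12.5496 12.1237  8.6181  7.3121  5.4141  4.5031  4.7143] phase6 bright deg 19.796367303567255
 teeth 0.016 [ 5.4999 14.7449  5.8351  5.7994  5.6277  5.4651  3.1603] phase6 bright deg 23.880637775835577
 teeth 0.0165 [ 2.7752 14.4992  5.7677  4.4133  5.2512  6.0032  2.6088] phase6 bright deg 26.220458205854424
scene car 0.46217238903045654 0.37968510389328003 0.04964183270931244
 mark 17 [0.4208 0.3658 0.029 ] 0.32384921495433794
 pointer px 23 269.2173913043478 190.17391304347825 265 274 185 200 [0.4332 0.0773 0.05  ]
```

View pics/c3.png

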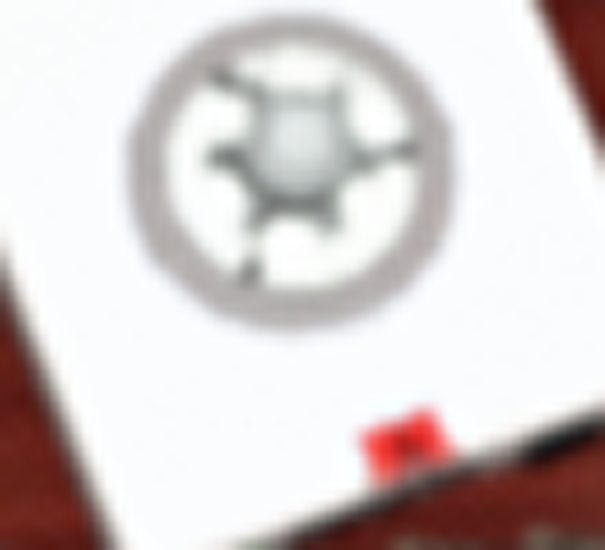

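The crop shows the spindle ring centre at full-image (316.5,190.6) with faint six-fold teeth, and the red pointer at (326.5,215.5). My ring and rectangle centres disagree, so I'll recheck the drive.

```bash
python3 - <<'E'
from h import *
np.set_printoptions(precision=4,suppress=True)
p=bot.snapshot("top")
print("ring px",atz(p,(316.1,190.2),.046), "corner mean",atz(p,(316.7,191.6),.04))
for c in((378,100),(545,37),(620,215),(455,284)): print(atz(p,(c[0]/3.4+169.6,c[1]/3.4+144.6),.04))
g=p["img"].min(2)
w=(g>185).astype(np.uint8);w[:150]=0;w[232:]=0;w[:,:278]=0;w[:,356:]=0
w=cv2.morphologyEx(w,cv2.MORPH_OPEN,np.ones((5,5)))
c=max(cv2.findContours(w,0,1)[0],key=cv2.contourArea);print(c[:,0].min(0),c[:,0].max(0))
P=np.array([atz(p,q[0],.04)[:2] for q in c]);rc=cv2.minAreaRect((P*1000).astype(np.float32));print(rc)
a=np.radians(17.9)
for X in((.4749,.1238,.046),(.475,.130,.046)): print("proj",proj(p,X))
# pointer top position guesses
M=red(p,(300,195,350,230));v,u=np.nonzero(M);print(list(zip(u,v)))
for z in(.04,.05,.06): print(z,atz(p,(326.3,215.2),z))
# scene: spindle nose & pointer
s=bot.snapshot("scene");print("scene nose",proj(s,(.477,.129,.071)),proj(s,(.477,.129,.046)), "pic ring ~",(170+289/3.7,160+158/3.7),"nose top",(170+289/3.7,160+112/3.7))
for dy in(17.9,):
    d=-.06*np.array([np.cos(np.radians(dy)),np.sin(np.radians(dy))]);print("ptr top scene",proj(s,(.477+d[0],.129+d[1],.062)),"top",proj(p,(.477+d[0],.129+d[1],.062)),proj(p,(.477+d[0],.129+d[1],.04)))
    print("pic ptr top",(170+380/3.7,160+115/3.7))
E
```

```text
ring px [0.4819 0.1305 0.046 ] corner mean [0.4802 0.129  0.04  ]
[0.525  0.2048 0.04  ]
[0.5607 0.0936 0.04  ]
[0.4392 0.0556 0.04  ]
[0.4013 0.1636 0.04  ]
[282 157] [350 226]
((481.8426818847656, 130.71347045898438), (129.54408264160156, 117.04088592529297), 17.70263671875)
proj [319.4493 193.1162]
proj [316.5925 193.2465]
[(np.int64(328), np.int64(213)), (np.int64(325), np.int64(214)), (np.int64(326), np.int64(214)), (np.int64(327), np.int64(214)), (np.int64(328), np.int64(214)), (np.int64(324), np.int64(215)), (np.int64(325), np.int64(215)), (np.int64(326), np.int64(215)), (np.int64(327), np.int64(215)), (np.int64(328), np.int64(215)), (np.int64(329), np.int64(215)), (np.int64(324), np.int64(216)), (np.int64(325), np.int64(216)), (np.int64(326), np.int64(216))]
0.04 [0.4264 0.1123 0.04  ]
0.05 [0.4244 0.1133 0.05  ]
0.06 [0.4224 0.1142 0.06  ]
scene nose [250.0518 190.6403] [250.1918 200.6045] pic ring ~ (248.1081081081081, 202.7027027027027) nose top (248.1081081081081, 190.27027027027026)
ptr top scene [274.9931 191.1979] top [328.1864 216.0324] [327.3683 218.1109]
pic ptr top (272.7027027027027, 191.0810810810811)
```

Request:
move_arm(
  commands=[
    {"dp": [0,0,-40]},
    {"dp": [0,0,-80]},
    {"dp": [0,0,-120]},
    {"dp": [0,0,-160]},
    {"dp": [0,0,-200]},
    {"dp": [0,0,-230]},
    {"dp": [0,-40,-230]},
    {"dp": [0,-80,-230]},
    {"dp": [0,-120,-230]},
    {"dp": [0,-150,-230]},
    {"dp": [0,-179,-230]},
    {"dp": [0,-179,-230]},
  ],
)

```text
validation failed for argument at $.co...
```

Request:
move_arm(
  commands=[
    {"dp": [310,-122,0]},
    {"dp": [310,-122,0]},
    {"dp": [310,-122,0]},
    {"dp": [310,-122,0]},
    {"dp": [310,-122,0]},
    {"dp": [310,-122,0]},
    {"dp": [310,-122,0]},
    {"dp": [310,-122,0]},
    {"dp": [310,-122,0]},
    {"dp": [310,-122,0]},
    {"dp": [310,-122,0]},
    {"dp": [310,-122,0]},
  ],
)

```text
validation failed for argument at $.co...
```

```bash
cat >> h.py <<'E'
def to(x,y,z,yaw=None):
    s=bot.observe();R=s["tool_rot"];d=R.T@(np.array([x,y,z])-s["ee_pos"])*1000
    y0=np.arctan2(R[1,0],R[0,0]); print("dp",d.round(1),"turn z",None if yaw is None else round(-(yaw-y0),4),"yaw",round(y0,4))
    print(round(s["t"],2),s["ee_pos"].round(4),"F",s["contact_force"].round(1),"T",s["torque"].round(2),"w",round(s["gripper_width"],4),"q",np.round(s["joints"],2))
E
python3 - <<'E'
from h import *
to(.44,.1,.45,.2);to(.461,.3745,.45,.2)
E
```

```text
dp [ 447.9 -569.9 -227.5] turn z 0.1458 yaw 0.3458
1.2 [ 0.2118 -0.588   0.2226] F [-1.   0.6 -0.2] T [-0.05  0.07 -0.02] w 0.087 q [-1.35  0.22  1.53  0.    1.39 -0.13]
dp [ 560.6 -821.1 -227.5] turn z 0.1458 yaw 0.3458
1.2 [ 0.2118 -0.588   0.2226] F [-1.   0.6 -0.2] T [-0.05  0.07 -0.02] w 0.087 q [-1.35  0.22  1.53  0.    1.39 -0.13]
```

Rows apparently need every field.

Request:
move_arm(
  commands=[
    {"dp": [0,0,-40],"turn": [0,0,0],"hand": 1},
    {"dp": [0,0,-80],"turn": [0,0,0],"hand": 1},
    {"dp": [0,0,-120],"turn": [0,0,0],"hand": 1},
    {"dp": [0,0,-160],"turn": [0,0,0],"hand": 1},
    {"dp": [0,0,-200],"turn": [0,0,0],"hand": 1},
    {"dp": [0,0,-230],"turn": [0,0,0],"hand": 1},
    {"dp": [0,-40,-230],"turn": [0,0,0],"hand": 1},
    {"dp": [0,-80,-230],"turn": [0,0,0],"hand": 1},
    {"dp": [0,-120,-230],"turn": [0,0,0],"hand": 1},
    {"dp": [0,-150,-230],"turn": [0,0,0],"hand": 1},
    {"dp": [0,-179,-230],"turn": [0,0,0],"hand": 1},
    {"dp": [0,-179,-230],"turn": [0,0,0],"hand": 1},
  ],
  grip_force=20,
)

```text
t: 2.2
ee_pos: [0.1503, -0.4162, 0.4542]
tool_rot: [[0.941, 0.339, 0.0], [0.339, -0.941, -0.002], [-0.001, 0.002, -1.0]]
contact_force: [0.5, -0.4, 0.6]
gripper_width: 0.087
finger_force: 0.0
```

Request:
move_arm(
  commands=[
    {"dp": [310,-122,0],"turn": [0,0,0],"hand": 1},
    {"dp": [310,-122,0],"turn": [0,0,0],"hand": 1},
    {"dp": [310,-122,0],"turn": [0,0,0],"hand": 1},
    {"dp": [310,-122,0],"turn": [0,0,0],"hand": 1},
    {"dp": [310,-122,0],"turn": [0,0,0],"hand": 1},
    {"dp": [310,-122,0],"turn": [0,0,0],"hand": 1},
    {"dp": [310,-122,0],"turn": [0,0,0],"hand": 1},
    {"dp": [310,-122,0],"turn": [0,0,0],"hand": 1},
    {"dp": [310,-122,0],"turn": [0,0,0],"hand": 1},
    {"dp": [449,-391,0],"turn": [0,0,0.14],"hand": 1},
    {"dp": [449,-391,0],"turn": [0,0,0.14],"hand": 1},
    {"dp": [449,-391,0],"turn": [0,0,0.14],"hand": 1},
  ],
)

```text
t: 3.2
ee_pos: [0.4177, -0.0803, 0.4523]
tool_rot: [[0.98, 0.201, -0.0], [0.201, -0.98, 0.0], [-0.0, -0.0, -1.0]]
contact_force: [1.4, 0.2, 0.2]
gripper_width: 0.0871
finger_force: 0.0
```

```bash
python3 - <<'E'
from h import *
to(.44,.1,.45,.2);to(.461,.3745,.45,.2)
E
```

```text
dp [  58.  -172.1    2.3] turn z 0.002 yaw 0.202
3.2 [ 0.4177 -0.0803  0.4523] F [1.4 0.2 0.2] T [ 0.02 -0.   -0.01] w 0.0871 q [-0.38 -0.31  1.62 -0.    1.83  0.99]
dp [ 133.7 -436.8    2.3] turn z 0.002 yaw 0.202
3.2 [ 0.4177 -0.0803  0.4523] F [1.4 0.2 0.2] T [ 0.02 -0.   -0.01] w 0.0871 q [-0.38 -0.31  1.62 -0.    1.83  0.99]
```

Request:
move_arm(
  commands=[
    {"dp": [134,-437,0],"turn": [0,0,0],"hand": 1},
    {"dp": [134,-437,0],"turn": [0,0,0],"hand": 1},
    {"dp": [134,-437,0],"turn": [0,0,0],"hand": 1},
    {"dp": [134,-437,0],"turn": [0,0,0],"hand": 1},
    {"dp": [134,-437,0],"turn": [0,0,0],"hand": 1},
    {"dp": [134,-437,0],"turn": [0,0,0],"hand": 1},
    {"dp": [134,-437,0],"turn": [0,0,0],"hand": 1},
    {"dp": [134,-437,0],"turn": [0,0,0],"hand": 1},
    {"dp": [134,-437,0],"turn": [0,0,0],"hand": 1},
    {"dp": [134,-437,0],"turn": [0,0,0],"hand": 1},
    {"dp": [134,-437,0],"turn": [0,0,0],"hand": 1},
    {"dp": [134,-437,0],"turn": [0,0,0],"hand": 1},
  ],
)

```text
t: 4.2
ee_pos: [0.4589, 0.3801, 0.449]
tool_rot: [[0.978, 0.21, -0.004], [0.21, -0.978, 0.0], [-0.004, -0.001, -1.0]]
contact_force: [0.4, 0.2, -0.8]
gripper_width: 0.0872
finger_force: 0.0
```

```bash
python3 - <<'E'
from h import *
to(.461,.3745,.15,.2)
E
```

```text
dp [  2.1   6.3 299. ] turn z 0.0112 yaw 0.2112
4.2 [0.4589 0.3801 0.449 ] F [ 0.4  0.2 -0.8] T [0.01 0.02 0.03] w 0.0872 q [0.56 0.11 1.23 0.   1.8  1.92]
```

Request:
move_arm(
  commands=[
    {"dp": [2,6,350],"turn": [0,0,0.01],"hand": 1},
    {"dp": [2,6,350],"turn": [0,0,0.01],"hand": 1},
    {"dp": [2,6,350],"turn": [0,0,0.01],"hand": 1},
    {"dp": [2,6,350],"turn": [0,0,0.01],"hand": 1},
    {"dp": [2,6,350],"turn": [0,0,0.01],"hand": 1},
    {"dp": [2,6,350],"turn": [0,0,0.01],"hand": 1},
    {"dp": [2,6,350],"turn": [0,0,0.01],"hand": 1},
    {"dp": [2,6,350],"turn": [0,0,0.01],"hand": 1},
    {"dp": [2,6,350],"turn": [0,0,0.01],"hand": 1},
    {"dp": [2,6,350],"turn": [0,0,0.01],"hand": 1},
  ],
)

```text
t: 5.03
ee_pos: [0.4589, 0.3658, 0.096]
tool_rot: [[0.981, 0.194, -0.009], [0.194, -0.981, -0.006], [-0.01, 0.004, -1.0]]
contact_force: [-0.6, -0.4, -0.6]
gripper_width: 0.0867
finger_force: 0.0
```

```bash
python3 - <<'E'
from h import *
to(.461,.3745,.046,.2)
p=bot.snapshot("scene");cv2.imwrite("pics/d1.png",cv2.resize(p["img"][200:310,190:330,::-1],None,fx=5,fy=5,interpolation=2))
E
```

```text
dp [ 4.2 -8.4 50. ] turn z -0.0048 yaw 0.1952
5.03 [0.4589 0.3658 0.096 ] F [-0.6 -0.4 -0.6] T [ 0.04  0.07 -0.04] w 0.0867 q [ 0.54  0.26  1.73 -0.    1.16  1.91]
```

View pics/d1.png

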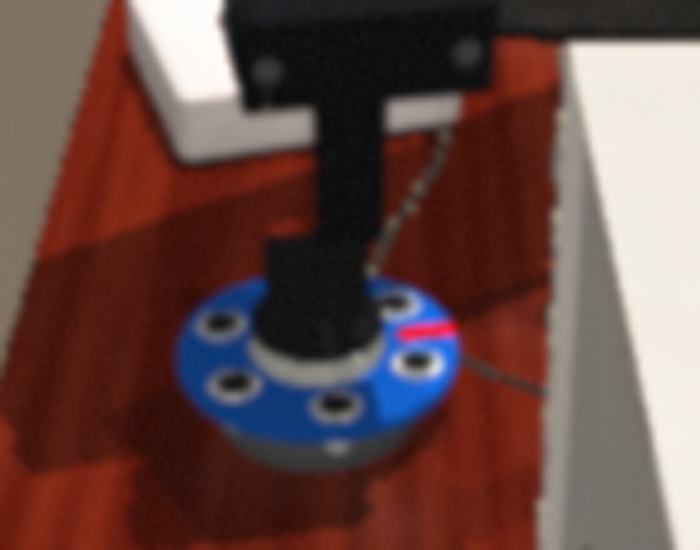

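The picture shows the finger (350,170) behind the bar's front-right, consistent with the tool being about 8 mm short in y. I'll correct that and descend.

Request:
move_arm(
  commands=[
    {"dp": [4,-8,10],"turn": [0,0,0],"hand": 1},
    {"dp": [4,-8,30],"turn": [0,0,0],"hand": 1},
    {"dp": [4,-8,45],"turn": [0,0,0],"hand": 1},
    {"dp": [4,-8,50],"turn": [0,0,0],"hand": 1},
    {"dp": [4,-8,50],"turn": [0,0,0],"hand": 1},
    {"dp": [4,-8,50],"turn": [0,0,0],"hand": 1},
  ],
)

```text
t: 5.58
ee_pos: [0.466, 0.3778, 0.0545]
tool_rot: [[0.981, 0.194, 0.002], [0.194, -0.981, 0.001], [0.002, -0.001, -1.0]]
contact_force: [0.5, 0.6, -0.6]
gripper_width: 0.0867
finger_force: 0.0
```

```bash
python3 - <<'E'
from h import *
to(.461,.3745,.046,.2)
E
```

```text
dp [-5.6  2.3  8.5] turn z -0.0043 yaw 0.1957
5.58 [0.466  0.3778 0.0545] F [ 0.5  0.6 -0.6] T [ 0.05  0.01 -0.02] w 0.0867 q [ 0.55  0.33  1.73 -0.    1.08  1.93]
```

Request:
move_arm(
  commands=[
    {"dp": [0,0,0],"turn": [0,0,0],"hand": 1},
    {"dp": [0,0,0],"turn": [0,0,0],"hand": 1},
    {"dp": [0,0,0],"turn": [0,0,0],"hand": 1},
  ],
)

```text
t: 5.83
ee_pos: [0.4655, 0.3777, 0.0539]
tool_rot: [[0.981, 0.195, 0.002], [0.195, -0.981, 0.001], [0.002, -0.001, -1.0]]
contact_force: [-0.8, -0.3, -0.4]
gripper_width: 0.0872
finger_force: 0.0
```

```bash
python3 - <<'E'
from h import *
to(.461,.3745,.046,.2)
E
```

```text
dp [-5.   2.2  7.9] turn z -0.0042 yaw 0.1958
5.83 [0.4655 0.3777 0.0539] F [-0.8 -0.3 -0.4] T [ 0.    0.02 -0.04] w 0.0872 q [0.55 0.33 1.73 0.   1.08 1.93]
```

Request:
move_arm(
  commands=[
    {"dp": [-5,2,4],"turn": [0,0,0],"hand": 1},
    {"dp": [-5,2,8],"turn": [0,0,0],"hand": 1},
    {"dp": [-5,2,8],"turn": [0,0,0],"hand": 1},
    {"dp": [-5,2,8],"turn": [0,0,0],"hand": 0.5},
    {"dp": [-5,2,8],"turn": [0,0,0],"hand": 0.3},
    {"dp": [-5,2,8],"turn": [0,0,0],"hand": 0},
    {"dp": [-5,2,8],"turn": [0,0,0],"hand": 0},
    {"dp": [-5,2,8],"turn": [0,0,0],"hand": 0},
    {"dp": [-5,2,8],"turn": [0,0,0],"hand": 0},
    {"dp": [-5,2,8],"turn": [0,0,0],"hand": 0},
  ],
  grip_force=35,
)

```text
t: 6.67
ee_pos: [0.4602, 0.3743, 0.0446]
tool_rot: [[0.981, 0.195, 0.0], [0.195, -0.981, 0.0], [0.0, -0.0, -1.0]]
contact_force: [0.5, 0.7, 0.3]
gripper_width: 0.048
finger_force: 0.0
```

```bash
python3 - <<'E'
from h import *
to(.461,.3745,.046,.2); print(bot.observe()["finger_force"])
E
```

```text
dp [ 0.8 -0.1 -1.4] turn z -0.0042 yaw 0.1958
6.67 [0.4602 0.3743 0.0446] F [0.5 0.7 0.3] T [0.02 0.02 0.01] w 0.048 q [ 0.55  0.33  1.75 -0.    1.06  1.92]
0.0
```

Request:
move_arm(
  commands=[
    {"dp": [1,0,-2],"turn": [0,0,0],"hand": 0},
    {"dp": [1,0,-2],"turn": [0,0,0],"hand": 0},
    {"dp": [1,0,-2],"turn": [0,0,0],"hand": 0},
    {"dp": [1,0,-2],"turn": [0,0,0],"hand": 0},
    {"dp": [1,0,-2],"turn": [0,0,0],"hand": 0},
    {"dp": [1,0,-2],"turn": [0,0,0],"hand": 0},
    {"dp": [1,0,-2],"turn": [0,0,0],"hand": 0},
    {"dp": [1,0,-2],"turn": [0,0,0],"hand": 0},
  ],
)

```text
t: 7.33
ee_pos: [0.4611, 0.3743, 0.0464]
tool_rot: [[0.981, 0.194, -0.0], [0.194, -0.981, -0.0], [-0.0, 0.0, -1.0]]
contact_force: [0.4, -0.2, 1.0]
gripper_width: 0.0119
finger_force: 35.0
```

```bash
python3 - <<'E'
from h import *
to(.461,.3745,.046,.2); print(bot.observe()["finger_force"])
E
```

```text
dp [-0.  -0.2  0.4] turn z -0.0043 yaw 0.1957
7.33 [0.4611 0.3743 0.0464] F [ 0.4 -0.2  1. ] T [-0.07 -0.   -0.  ] w 0.0119 q [ 0.55  0.33  1.74 -0.    1.07  1.92]
34.96125361416489
```

Request:
move_arm(
  commands=[
    {"dp": [0,0,-10],"turn": [0,0,0],"hand": 0},
    {"dp": [0,0,-30],"turn": [0,0,0],"hand": 0},
    {"dp": [0,0,-60],"turn": [0,0,0],"hand": 0},
    {"dp": [0,0,-90],"turn": [0,0,0],"hand": 0},
    {"dp": [0,0,-90],"turn": [0,0,0],"hand": 0},
    {"dp": [0,0,-90],"turn": [0,0,0],"hand": 0},
    {"dp": [0,0,-90],"turn": [0,0,0],"hand": 0},
  ],
)

```text
t: 7.92
ee_pos: [0.4607, 0.3742, 0.1362]
tool_rot: [[0.981, 0.195, -0.001], [0.195, -0.981, -0.0], [-0.001, 0.0, -1.0]]
contact_force: [-0.2, -0.6, -2.4]
gripper_width: 0.0113
finger_force: 35.0
```

```bash
python3 - <<'E'
from h import *
to(.4815,.1305,.1364,.20)
s=bot.observe();z=s["ee_pos"][2]-.0364+.018
for n in("top","scene"):
    p=bot.snapshot(n);h=cv2.cvtColor(p["img"],cv2.COLOR_RGB2HSV)
    b=((h[...,0]>95)&(h[...,0]<125)&(h[...,1]>130)&(h[...,2]>60)).astype(np.uint8)
    q=proj(p,[*s["ee_pos"][:2],z]).astype(int);m=np.zeros_like(b);m[q[1]-35:q[1]+35,q[0]-40:q[0]+40]=1
    c=max(cv2.findContours(b*m,0,1)[0],key=cv2.contourArea)
    P=np.array([atz(p,k[0],z)[:2] for k in cv2.convexHull(c)],np.float32)
    print(n,cv2.minEnclosingCircle(P),P.min(0),P.max(0))
    v,u=np.nonzero(red(p,(q[0]-40,q[1]-35,q[0]+40,q[1]+35)))
    if len(u): print(" mark",len(u),atz(p,(u.mean(),v.mean()),z+.001))
    cv2.imwrite(f"pics/e_{n}.png",cv2.resize(p["img"][q[1]-50:q[1]+50,q[0]-70:q[0]+70,::-1],None,fx=4,fy=4,interpolation=2))
a=cv2.imread("pics/e_top.png");b=cv2.imread("pics/e_scene.png");cv2.imwrite("pics/e.png",cv2.resize(np.vstack([a,b]),None,fx=.75,fy=.75))
E
```

```text
dp [-2.700e+01  2.431e+02 -1.000e-01] turn z -0.0041 yaw 0.1959
7.92 [0.4607 0.3742 0.1362] F [-0.2 -0.6 -2.4] T [ 0.04  0.02 -0.03] w 0.0113 q [0.55 0.22 1.69 0.   1.23 1.92]
top ((0.49514615535736084, 0.344826340675354), 0.007718698587268591) [0.48770335 0.33811995] [0.5006232 0.350188 ]
scene ((0.45995786786079407, 0.3834095597267151), 0.04930552840232849) [0.41115737 0.3633006 ] [0.5089147  0.43234128]
 mark 24 [0.42118802 0.34422511 0.11884682]
```

View pics/e.png

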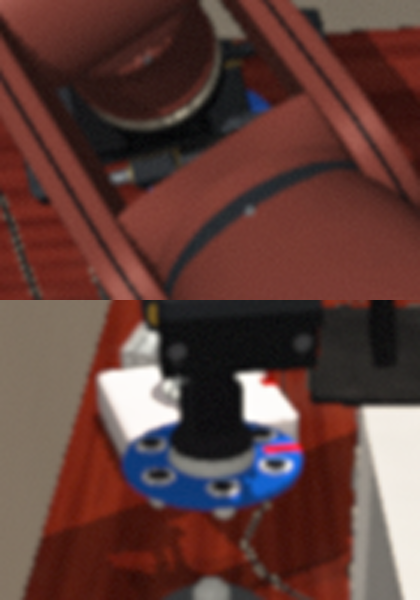

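Carousel lifted, hanging level below the fingers and centred in x, with its mark at about (283,447) in the lower crop. The red drive pointer contaminated the mark measure, so I'll redo that with a tight window.

```bash
python3 - <<'E'
from h import *
s=bot.observe();z=s["ee_pos"][2]-.0364+.019
p=bot.snapshot("scene")
q=proj(p,[*s["ee_pos"][:2],z]).astype(int);print(q)
m=red(p,(q[0]+5,q[1]-12,q[0]+40,q[1]+20));v,u=np.nonzero(m);print(len(u),u.min(),u.max(),v.min(),v.max(),atz(p,(u.mean(),v.mean()),z))
for yw in(.1,.2,.3,.4):
    e=s["ee_pos"][:2];d=np.array([np.cos(yw),np.sin(yw)]);print(yw,[proj(p,[*(e-r*d),z]).round(1) for r in(.035,.0475)])
E
```

```text
[253 224]
19 272 283 221 223 [0.42028889 0.36582028 0.11728481]
0.1 [array([274.6, 223.3]), array([282., 223.])]
0.2 [array([274.2, 222.3]), array([281.5, 221.6])]
0.3 [array([273.7, 221.3]), array([280.7, 220.4])]
0.4 [array([273. , 220.4]), array([279.7, 219.1])]
```

Grasp yaw of 0.2 confirmed. Next I'll go over the drive, turning to yaw ≈ -0.1, my estimate of the mesh angle.

Request:
move_arm(
  commands=[
    {"dp": [-27,243,0],"turn": [0,0,0.3],"hand": 0},
    {"dp": [-27,243,0],"turn": [0,0,0.3],"hand": 0},
    {"dp": [-27,243,0],"turn": [0,0,0.3],"hand": 0},
    {"dp": [-27,243,0],"turn": [0,0,0.3],"hand": 0},
    {"dp": [-27,243,0],"turn": [0,0,0.3],"hand": 0},
    {"dp": [-27,243,0],"turn": [0,0,0.3],"hand": 0},
    {"dp": [-27,243,0],"turn": [0,0,0.3],"hand": 0},
    {"dp": [-27,243,0],"turn": [0,0,0.3],"hand": 0},
    {"dp": [-27,243,0],"turn": [0,0,0.3],"hand": 0},
    {"dp": [-27,243,0],"turn": [0,0,0.3],"hand": 0},
  ],
)

```text
t: 8.9
ee_pos: [0.4815, 0.1318, 0.136]
tool_rot: [[0.995, -0.103, -0.001], [-0.103, -0.995, 0.0], [-0.001, -0.0, -1.0]]
contact_force: [1.3, 0.2, -1.5]
gripper_width: 0.0112
finger_force: 35.0
```

```bash
python3 - <<'E'
from h import *
to(.4815,.1305,.1084,-.1)
p=bot.snapshot("scene");q=proj(p,[.4815,.1305,.09]).astype(int)
cv2.imwrite("pics/f.png",cv2.resize(p["img"][q[1]-35:q[1]+45,q[0]-55:q[0]+55,::-1],None,fx=7,fy=7,interpolation=2))
s=bot.observe();e=s["ee_pos"];off=np.array([q[0]-55,q[1]-35])
for n,X in(("underside",[e[0],e[1],e[2]-.0364]),("nose",[.4815,.1305,.071]),("shoulder",[.4815,.1305,.046])): print(n,(proj(p,X)-off)*7)
E
```

```text
dp [ 0.2  1.3 27.6] turn z -0.0032 yaw -0.1032
8.9 [0.4815 0.1318 0.136 ] F [ 1.3  0.2 -1.5] T [-0.01  0.01  0.03] w 0.0112 q [0.11 0.   1.93 0.   1.21 1.78]
underside [390.65087013 219.78234311]
nose [392.27835492 300.23055146]
shoulder [393.43076923 370.06616376]
```

View pics/f.png

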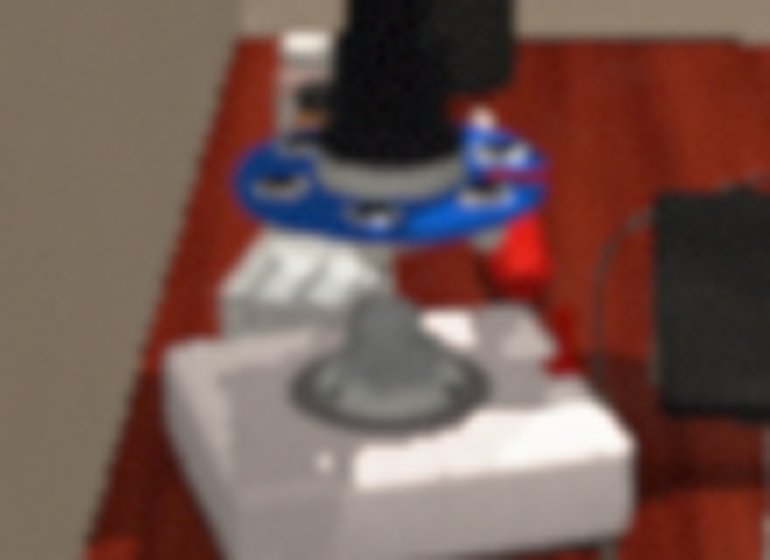

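The picture shows the carousel disc centre at column 391 and the spindle at about 390, so they are in line in x. Next is easing down over the nose.

Request:
move_arm(
  commands=[
    {"dp": [0,1,12],"turn": [0,0,0],"hand": 0},
    {"dp": [0,1,22],"turn": [0,0,0],"hand": 0},
    {"dp": [0,1,27],"turn": [0,0,0],"hand": 0},
    {"dp": [0,1,30],"turn": [0,0,0],"hand": 0},
    {"dp": [0,1,33],"turn": [0,0,0],"hand": 0},
    {"dp": [0,1,33],"turn": [0,0,0],"hand": 0},
  ],
)

```text
t: 9.45
ee_pos: [0.4814, 0.1299, 0.1027]
tool_rot: [[0.995, -0.104, -0.001], [-0.104, -0.995, -0.0], [-0.001, 0.0, -1.0]]
contact_force: [-0.7, 0.0, -1.3]
gripper_width: 0.0116
finger_force: 35.0
```

```bash
python3 - <<'E'
from h import *
to(.4815,.1305,.0944,-.1)
E
```

```text
dp [ 0.1 -0.6  8.3] turn z -0.004 yaw -0.104
9.45 [0.4814 0.1299 0.1027] F [-0.7  0.  -1.3] T [0.02 0.02 0.04] w 0.0116 q [0.11 0.04 1.96 0.   1.14 1.78]
```

No contact yet. I'll continue in 1–2 mm steps.

Request:
move_arm(
  commands=[
    {"dp": [0,0,1.5],"turn": [0,0,0],"hand": 0},
    {"dp": [0,0,3],"turn": [0,0,0],"hand": 0},
    {"dp": [0,0,4.5],"turn": [0,0,0],"hand": 0},
    {"dp": [0,0,5.5],"turn": [0,0,0],"hand": 0},
    {"dp": [0,0,6.5],"turn": [0,0,0],"hand": 0},
    {"dp": [0,0,6.5],"turn": [0,0,0],"hand": 0},
  ],
)

```text
t: 9.95
ee_pos: [0.4817, 0.1298, 0.0969]
tool_rot: [[0.995, -0.104, -0.0], [-0.104, -0.995, -0.0], [-0.0, 0.0, -1.0]]
contact_force: [-0.3, -0.6, -2.3]
gripper_width: 0.0118
finger_force: 35.0
```

```bash
python3 - <<'E'
from h import *
to(.4815,.1305,.0944,-.1)
E
```

```text
dp [-0.3 -0.7  2.5] turn z -0.0043 yaw -0.1043
9.95 [0.4817 0.1298 0.0969] F [-0.3 -0.6 -2.3] T [ 0.01  0.04 -0.02] w 0.0118 q [ 0.1   0.05  1.96 -0.    1.13  1.78]
```

Request:
move_arm(
  commands=[
    {"dp": [0,0,1],"turn": [0,0,0],"hand": 0},
    {"dp": [0,0,2],"turn": [0,0,0],"hand": 0},
    {"dp": [0,0,3],"turn": [0,0,0],"hand": 0},
    {"dp": [0,0,3],"turn": [0,0,0],"hand": 0},
  ],
)

```text
t: 10.28
ee_pos: [0.4817, 0.1298, 0.0938]
tool_rot: [[0.995, -0.104, -0.0], [-0.104, -0.995, 0.0], [-0.0, 0.0, -1.0]]
contact_force: [-0.3, 0.8, -1.6]
gripper_width: 0.0118
finger_force: 35.0
```

Request:
move_arm(
  commands=[
    {"dp": [0,0,0.5],"turn": [0,0,0],"hand": 0},
    {"dp": [0,0,1],"turn": [0,0,0],"hand": 0},
    {"dp": [0,0,1],"turn": [0,0,0],"hand": 0},
  ],
)

```text
t: 10.53
ee_pos: [0.4818, 0.1299, 0.093]
tool_rot: [[0.995, -0.104, -0.0], [-0.104, -0.995, 0.0], [-0.0, 0.0, -1.0]]
contact_force: [-1.1, -1.2, -1.4]
gripper_width: 0.0117
finger_force: 35.0
```

Request:
move_arm(
  commands=[
    {"dp": [0,0,0.5],"turn": [0,0,0],"hand": 0},
    {"dp": [0,0,1],"turn": [0,0,0],"hand": 0},
    {"dp": [0,0,1.5],"turn": [0,0,0],"hand": 0},
    {"dp": [0,0,1.5],"turn": [0,0,0],"hand": 0},
  ],
)

```text
t: 10.87
ee_pos: [0.4817, 0.1298, 0.0914]
tool_rot: [[0.995, -0.104, -0.0], [-0.104, -0.995, -0.0], [-0.0, 0.0, -1.0]]
contact_force: [0.9, -0.1, -0.9]
gripper_width: 0.012
finger_force: 35.0
```

```bash
python3 - <<'E'
from h import *
to(.4815,.1305,.0824,-.1)
E
```

```text
dp [-0.3 -0.6  9. ] turn z -0.0042 yaw -0.1042
10.87 [0.4817 0.1298 0.0914] F [ 0.9 -0.1 -0.9] T [ 0.01  0.   -0.  ] w 0.012 q [ 0.11  0.06  1.97 -0.    1.12  1.78]
```

The carousel is about 3 mm below tooth-top level with no load, so it appears to be meshing. I'll go on down gently.

Request:
move_arm(
  commands=[
    {"dp": [0,0,0.5],"turn": [0,0,0],"hand": 0},
    {"dp": [0,0,1],"turn": [0,0,0],"hand": 0},
    {"dp": [0,0,1.5],"turn": [0,0,0],"hand": 0},
    {"dp": [0,0,2],"turn": [0,0,0],"hand": 0},
    {"dp": [0,0,2],"turn": [0,0,0],"hand": 0},
  ],
)

```text
t: 11.28
ee_pos: [0.4817, 0.1298, 0.0894]
tool_rot: [[0.995, -0.104, -0.0], [-0.104, -0.995, -0.0], [-0.0, 0.0, -1.0]]
contact_force: [-1.5, 0.8, -1.8]
gripper_width: 0.0117
finger_force: 35.0
```

Request:
move_arm(
  commands=[
    {"dp": [0,0,0.5],"turn": [0,0,0],"hand": 0},
    {"dp": [0,0,1],"turn": [0,0,0],"hand": 0},
    {"dp": [0,0,1.5],"turn": [0,0,0],"hand": 0},
    {"dp": [0,0,2],"turn": [0,0,0],"hand": 0},
    {"dp": [0,0,2],"turn": [0,0,0],"hand": 0},
  ],
)

```text
t: 11.7
ee_pos: [0.4817, 0.1298, 0.0874]
tool_rot: [[0.995, -0.104, -0.0], [-0.104, -0.995, 0.0], [-0.0, 0.0, -1.0]]
contact_force: [-1.0, -0.7, -2.1]
gripper_width: 0.0115
finger_force: 35.0
```

```bash
python3 - <<'E'
from h import *
to(.4815,.1305,.0824,-.1)
E
```

```text
dp [-0.3 -0.6  5. ] turn z -0.0042 yaw -0.1042
11.7 [0.4817 0.1298 0.0874] F [-1.  -0.7 -2.1] T [-0.    0.03 -0.04] w 0.0115 q [0.11 0.06 1.97 0.   1.11 1.78]
```

Request:
move_arm(
  commands=[
    {"dp": [0,0,0.6],"turn": [0,0,0],"hand": 0},
    {"dp": [0,0,1.2],"turn": [0,0,0],"hand": 0},
    {"dp": [0,0,1.8],"turn": [0,0,0],"hand": 0},
    {"dp": [0,0,2.4],"turn": [0,0,0],"hand": 0},
    {"dp": [0,0,3],"turn": [0,0,0],"hand": 0},
    {"dp": [0,0,3],"turn": [0,0,0],"hand": 0},
  ],
)

```text
t: 12.2
ee_pos: [0.4817, 0.1298, 0.0844]
tool_rot: [[0.995, -0.104, -0.0], [-0.104, -0.995, -0.0], [-0.0, 0.0, -1.0]]
contact_force: [0.2, 0.7, -1.6]
gripper_width: 0.0116
finger_force: 35.0
```

Request:
move_arm(
  commands=[
    {"dp": [0,0,0.4],"turn": [0,0,0],"hand": 0},
    {"dp": [0,0,0.8],"turn": [0,0,0],"hand": 0},
    {"dp": [0,0,1.2],"turn": [0,0,0],"hand": 0},
    {"dp": [0,0,1.2],"turn": [0,0,0],"hand": 0},
  ],
)

```text
t: 12.53
ee_pos: [0.4817, 0.1298, 0.0832]
tool_rot: [[0.995, -0.104, -0.0], [-0.104, -0.995, -0.0], [-0.0, 0.0, -1.0]]
contact_force: [0.1, 0.0, -1.9]
gripper_width: 0.0117
finger_force: 35.0
```

```bash
python3 - <<'E'
from h import *
to(.4815,.1305,.0824,-.1)
E
```

```text
dp [-0.3 -0.6  0.8] turn z -0.0041 yaw -0.1041
12.53 [0.4817 0.1298 0.0832] F [ 0.1  0.  -1.9] T [ 0.02  0.02 -0.01] w 0.0117 q [ 0.11  0.07  1.97 -0.    1.1   1.78]
```

Request:
move_arm(
  commands=[
    {"dp": [0,0,0.4],"turn": [0,0,0],"hand": 0},
    {"dp": [0,0,0.8],"turn": [0,0,0],"hand": 0},
    {"dp": [0,0,0.8],"turn": [0,0,0],"hand": 0},
  ],
)

```text
t: 12.78
ee_pos: [0.4818, 0.1298, 0.0825]
tool_rot: [[0.995, -0.104, -0.0], [-0.104, -0.995, -0.0], [-0.0, 0.0, -1.0]]
contact_force: [0.5, -0.3, -1.8]
gripper_width: 0.0117
finger_force: 35.0
```

Request:
move_arm(
  commands=[
    {"dp": [0,0,0.3],"turn": [0,0,0],"hand": 0},
    {"dp": [0,0,0.5],"turn": [0,0,0],"hand": 0},
    {"dp": [0,0,0.5],"turn": [0,0,0],"hand": 0},
  ],
)

```text
t: 13.03
ee_pos: [0.4819, 0.1299, 0.0822]
tool_rot: [[0.995, -0.104, 0.0], [-0.104, -0.995, -0.0], [0.0, 0.0, -1.0]]
contact_force: [0.4, 0.2, -0.7]
gripper_width: 0.0122
finger_force: 35.0
```

Request:
move_arm(
  commands=[
    {"dp": [0,0,0.3],"turn": [0,0,0],"hand": 0},
    {"dp": [0,0,0.5],"turn": [0,0,0],"hand": 0},
    {"dp": [0,0,0.5],"turn": [0,0,0],"hand": 0},
  ],
)

```text
t: 13.28
ee_pos: [0.482, 0.1298, 0.082]
tool_rot: [[0.995, -0.104, 0.0], [-0.104, -0.995, -0.0], [0.0, -0.0, -1.0]]
contact_force: [-1.8, -0.7, 2.3]
gripper_width: 0.0118
finger_force: 35.0
```

Home: z stops at 0.082 and the force has changed sign. Now I'll turn with the spindle to yaw 0.311.

Request:
move_arm(
  commands=[
    {"dp": [0,0,0],"turn": [0,0,-0.04],"hand": 0},
    {"dp": [0,0,0],"turn": [0,0,-0.08],"hand": 0},
    {"dp": [0,0,0],"turn": [0,0,-0.12],"hand": 0},
    {"dp": [0,0,0],"turn": [0,0,-0.16],"hand": 0},
    {"dp": [0,0,0],"turn": [0,0,-0.2],"hand": 0},
    {"dp": [0,0,0],"turn": [0,0,-0.2],"hand": 0},
  ],
  grip_force=45,
)

```text
t: 13.78
ee_pos: [0.4826, 0.13, 0.0821]
tool_rot: [[0.995, 0.097, 0.002], [0.097, -0.995, 0.0], [0.002, -0.0, -1.0]]
contact_force: [1.5, 0.5, 2.6]
gripper_width: 0.0115
finger_force: 45.0
```

```bash
python3 - <<'E'
from h import *
to(.4815,.1305,.0820,.311)
E
```

```text
dp [-1.1 -0.6  0.1] turn z -0.2141 yaw 0.0969
13.78 [0.4826 0.13   0.0821] F [1.5 0.5 2.6] T [ 0.12 -0.1  -0.03] w 0.0115 q [0.11 0.07 1.97 0.   1.09 1.58]
```

Request:
move_arm(
  commands=[
    {"dp": [0,0,0],"turn": [0,0,-0.04],"hand": 0},
    {"dp": [0,0,0],"turn": [0,0,-0.08],"hand": 0},
    {"dp": [0,0,0],"turn": [0,0,-0.12],"hand": 0},
    {"dp": [0,0,0],"turn": [0,0,-0.16],"hand": 0},
    {"dp": [0,0,0],"turn": [0,0,-0.2],"hand": 0},
    {"dp": [0,0,0],"turn": [0,0,-0.214],"hand": 0},
    {"dp": [0,0,0],"turn": [0,0,-0.214],"hand": 0},
    {"dp": [0,0,0],"turn": [0,0,-0.214],"hand": 0},
  ],
)

```text
t: 14.45
ee_pos: [0.4826, 0.1299, 0.082]
tool_rot: [[0.953, 0.303, 0.002], [0.303, -0.953, 0.0], [0.002, 0.0, -1.0]]
contact_force: [1.7, 0.9, 3.1]
gripper_width: 0.0116
finger_force: 45.0
```

```bash
python3 - <<'E'
from h import *
to(.4815,.1305,.0820,.311)
s=bot.observe();e=s["ee_pos"];z=.046+.019
p=bot.snapshot("scene");o=proj(p,[.4815,.1305,z]).astype(int);off=o-[30,35]
cv2.imwrite("pics/g.png",cv2.resize(p["img"][off[1]:off[1]+65,off[0]:off[0]+75,::-1],None,fx=9,fy=9,interpolation=2))
d=np.array([np.cos(.311),np.sin(.311)]);c=e[:2]
print("mark",(proj(p,[*(c-.043*d),z])-off)*9,"ptr base/top",(proj(p,[*(c-.06*d),.04])-off)*9,(proj(p,[*(c-.06*d),.062])-off)*9)
v,u=np.nonzero(red(p,(o[0],o[1]-20,o[0]+40,o[1]+15)));print(sorted(zip(v.tolist(),u.tolist())),off)
E
```

```text
dp [-0.9 -0.9  0. ] turn z -0.0028 yaw 0.3082
14.45 [0.4826 0.1299 0.082 ] F [1.7 0.9 3.1] T [ 0.13 -0.3  -0.11] w 0.0116 q [0.11 0.07 1.97 0.   1.09 1.37]
mark [428.6221586  297.17724983] ptr base/top [490.36511959 377.45727177] [491.39583397 300.21160344]
[(173, 264), (173, 265), (174, 261), (174, 262), (174, 263), (174, 264), (174, 265), (174, 266), (175, 261), (175, 262), (175, 263), (175, 264), (175, 265), (175, 266), (176, 261), (176, 262), (176, 263), (176, 264), (176, 265), (176, 266), (176, 267), (177, 261), (177, 262), (177, 263), (177, 264), (177, 265), (177, 266), (177, 267), (178, 261), (178, 262), (178, 263), (178, 264), (178, 265), (178, 266), (178, 267), (178, 268), (179, 261), (179, 262), (179, 263), (179, 264), (179, 265), (179, 266), (179, 267), (179, 268), (180, 261), (180, 262), (180, 263), (180, 264), (180, 265), (180, 266), (180, 267), (180, 268), (181, 262), (181, 263), (181, 264), (181, 265), (181, 266), (181, 267), (181, 268), (181, 269), (182, 262), (182, 263), (182, 264), (182, 265), (182, 266), (182, 267), (182, 268), (182, 269), (183, 262), (183, 263), (183, 264), (183, 265), (183, 266), (183, 267), (183, 268), (183, 269), (184, 262), (184, 263), (184, 264), (184, 265), (184, 266), (184, 267), (184, 268), (184, 269), (185, 263), (185, 264), (185, 265), (185, 266), (185, 267), (185, 268), (185, 269), (185, 270), (186, 263), (186, 264), (186, 265), (186, 266), (186, 267), (186, 268), (186, 269), (186, 270), (187, 265), (187, 266), (187, 267), (187, 268)] [218 158]
```

View pics/g.png

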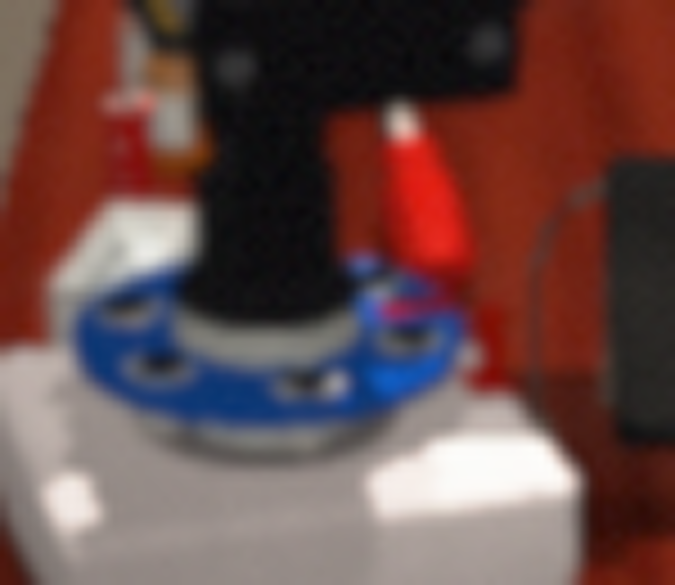

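The picture shows the mark at (410,308) lined up with the pointer post at (490,310–385), and the carousel flush on the drive. Next: release and rise.

Request:
move_arm(
  commands=[
    {"dp": [0,0,0],"turn": [0,0,0],"hand": 0.5},
    {"dp": [0,0,0],"turn": [0,0,0],"hand": 0.5},
    {"dp": [0,0,0],"turn": [0,0,0],"hand": 0.5},
    {"dp": [0,0,0],"turn": [0,0,0],"hand": 0.5},
    {"dp": [0,0,0],"turn": [0,0,0],"hand": 0.5},
    {"dp": [0,0,0],"turn": [0,0,0],"hand": 0.5},
    {"dp": [0,0,0],"turn": [0,0,0],"hand": 0.5},
    {"dp": [0,0,0],"turn": [0,0,0],"hand": 0.5},
    {"dp": [0,0,0],"turn": [0,0,0],"hand": 0.5},
    {"dp": [0,0,0],"turn": [0,0,0],"hand": 0.5},
  ],
)

```text
t: 15.33
ee_pos: [0.4819, 0.1298, 0.0816]
tool_rot: [[0.952, 0.305, 0.0], [0.305, -0.952, 0.0], [0.0, 0.0, -1.0]]
contact_force: [-0.4, -0.0, -0.1]
gripper_width: 0.0433
finger_force: 0.0
```

Request:
move_arm(
  commands=[
    {"dp": [0,0,-15],"turn": [0,0,0],"hand": 0.5},
    {"dp": [0,0,-40],"turn": [0,0,0],"hand": 0.5},
    {"dp": [0,0,-80],"turn": [0,0,0],"hand": 0.5},
    {"dp": [0,0,-370],"turn": [0,0,0],"hand": 0.5},
    {"dp": [0,0,-370],"turn": [0,0,0],"hand": 0.5},
    {"dp": [0,0,-370],"turn": [0,0,0],"hand": 0.5},
    {"dp": [0,0,-370],"turn": [0,0,0],"hand": 0.5},
    {"dp": [0,0,-370],"turn": [0,0,0],"hand": 0.5},
    {"dp": [0,0,-370],"turn": [0,0,0],"hand": 0.5},
    {"dp": [0,0,-370],"turn": [0,0,0],"hand": 0.5},
    {"dp": [0,0,-370],"turn": [0,0,0],"hand": 0.5},
    {"dp": [0,0,-370],"turn": [0,0,0],"hand": 0.5},
  ],
)

```text
t: 16.33
ee_pos: [0.4828, 0.13, 0.4549]
tool_rot: [[0.952, 0.305, 0.006], [0.305, -0.952, 0.001], [0.006, 0.001, -1.0]]
contact_force: [0.2, 0.2, 0.3]
gripper_width: 0.0438
finger_force: 0.0
```

Request:
move_arm(
  commands=[
    {"dp": [-150,290,0],"turn": [0,0,0],"hand": 0.5},
    {"dp": [-150,290,0],"turn": [0,0,0],"hand": 0.5},
    {"dp": [-150,290,0],"turn": [0,0,0],"hand": 0.5},
    {"dp": [-150,290,0],"turn": [0,0,0],"hand": 0.5},
    {"dp": [-150,290,0],"turn": [0,0,0],"hand": 0.5},
    {"dp": [-150,290,0],"turn": [0,0,0],"hand": 0.5},
    {"dp": [-150,290,0],"turn": [0,0,0],"hand": 0.5},
    {"dp": [-150,290,0],"turn": [0,0,0],"hand": 0.5},
    {"dp": [-150,290,0],"turn": [0,0,0],"hand": 0.5},
    {"dp": [-150,290,0],"turn": [0,0,0],"hand": 0.5},
  ],
)

```text
t: 17.17
ee_pos: [0.4265, -0.1935, 0.4492]
tool_rot: [[0.954, 0.301, -0.003], [0.301, -0.954, 0.002], [-0.002, -0.003, -1.0]]
contact_force: [-0.3, 0.0, 0.2]
gripper_width: 0.0436
finger_force: 0.0
```

```bash
python3 - <<'E'
from h import *
np.set_printoptions(precision=4,suppress=True)
p=bot.snapshot("top");cv2.imwrite("pics/k.png",cv2.resize(p["img"][140:240,260:380,::-1],None,fx=5,fy=5,interpolation=2))
h=cv2.cvtColor(p["img"],cv2.COLOR_RGB2HSV)
b=((h[...,0]>95)&(h[...,0]<125)&(h[...,1]>130)&(h[...,2]>80)).astype(np.uint8);b[:150]=0;b[230:]=0;b[:,:280]=0;b[:,350:]=0
c=max(cv2.findContours(b,0,1)[0],key=cv2.contourArea)
P=np.array([atz(p,k[0],.064)[:2] for k in cv2.convexHull(c)],np.float32);print(cv2.minEnclosingCircle(P))
v,u=np.nonzero(red(p,(295,195,345,212)));print(list(zip(u,v)));print("mark",atz(p,(u.mean(),v.mean()),.065))
v,u=np.nonzero(red(p,(295,212,345,230)));print("ptr",atz(p,(u.mean(),v.mean()),.06))
d=np.array([np.cos(.311),np.sin(.311)]);print("exp mark@43",np.array([.4815,.1305])-.043*d)
E
```

```text
((0.4819992780685425, 0.1304360032081604), 0.0476192869246006)
[(np.int64(322), np.int64(201)), (np.int64(323), np.int64(201)), (np.int64(322), np.int64(202)), (np.int64(323), np.int64(202)), (np.int64(322), np.int64(203)), (np.int64(323), np.int64(203)), (np.int64(323), np.int64(204)), (np.int64(324), np.int64(204)), (np.int64(324), np.int64(205)), (np.int64(324), np.int64(206)), (np.int64(324), np.int64(207)), (np.int64(325), np.int64(207)), (np.int64(324), np.int64(208)), (np.int64(325), np.int64(208))]
mark [0.4451 0.1189 0.065 ]
ptr [0.4233 0.1142 0.06  ]
exp mark@43 [0.4406 0.1173]
```

View pics/k.png

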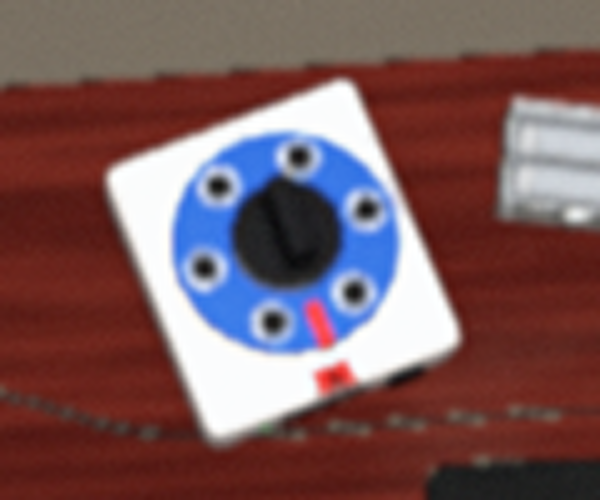

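The picture shows the mark at (320,323) in line with the pointer at (333,377). The carousel is centred within 1 mm at a measured yaw of 0.30 against 0.31, so I'll hand in.

```bash
python3 -c "
from bench import bot
print(bot.hand_in())"
```

```text
the job is handed in; nothing more can be done
None
```

The carousel is seated on the drive with its red mark at the pointer; the gripper has let go and drawn back, and the job was handed in at about 17 s of the 54 s allowed. The splines meshed on the way down without any rocking. The hand-in returned no verdict, so I can't confirm how it was judged.

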